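# Close the duplicating flask over a full-arch cast

### The job

Make up the duplicating flask: stand the full-arch plaster cast (the one with a whole horseshoe of teeth) teeth up in the middle of the round flask tray, let go of it, then put the wide metal cover over it so that the cover sits flat, all the way down on the tray's floor. Set both down gently, never drop them, and leave the small cover where it stands.

Things in the scene. Friction and masses are not known exactly. Their poses are not given: they have to be found in the camera images.
- tray: The flask's tray: a shallow round aluminium dish fixed to the table, outside diameter 164 mm, inside diameter 148 mm, floor 6 mm thick, rim 18 mm above the table. Origin: centre of its underside, on the table; z up. The only such dish; it is empty at the start.
- cast: Full-arch dental cast, cream plaster, 0.13-0.23 kg: rectangular base 52 mm along its x, 60 mm along y, 28 mm high, with a horseshoe of nine tooth blocks on top (open towards -x), 42 mm high in all. Origin: centre of underside; z up through the teeth. Grip it across the 52 mm (closing along its x). Stands left or right, nearer the robot. The narrow cast with one straight row of teeth and the bare block are bystanders.
- cover: Wide cover: aluminium bell, open below, closed on top, outside diameter 124 mm, inside 112 mm, inside depth 52 mm, flat top at 58 mm, upright black cylindrical knob on the middle of the top, 28 mm across, from 58 to 92 mm; 0.30-0.54 kg. Origin: centre of its lower edge; z up. Stands open side down, left or right, beyond the cast. Goes over the cast and inside the tray's rim with 12 mm play all round.
- small_cover: A smaller cover of the same kind, too narrow for the cast: outside diameter 76 mm, flat top at 50 mm, knob 24 mm across and 30 mm high (80 mm in all). Origin: centre of its lower edge; z up. It stands on the other side from the wide cover and is to be left alone.
Things that resemble listed ones, but are neither listed nor needed, are in the scene too. What is shaped like the cast but green is not meant.

How it is judged:
On the way:
1. the full-arch cast stands teeth up on the tray's floor, let go, with the cover still off (horizontal distance between cast and tray below 0.03 m and z of cast in the frame of tray between 0.002 and 0.011 m and angle between cast's own z axis and vertical below 0.17 rad and linear speed of cast below 0.03 m/s and contact force between the fingers and cast below 0.1 N and horizontal distance between cover and tray above 0.1 m), for 0.2 s.
At the end, for the whole second after the job is handed in: The full-arch cast stands teeth up (within 10 degrees) on the tray's floor (within 5 mm), within 30 mm of the tray's centre, and the wide cover stands over it, level within 6 degrees, with its lower edge on the tray's floor (within 4 mm) and its centre within 16 mm of the tray's; both at rest (horizontal distance between cast and tray below 0.03 m and z of cast in the frame of tray between 0.002 and 0.011 m and angle between cast's own z axis and vertical below 0.17 rad and linear speed of each of cast, cover below 0.03 m/s and horizontal distance between cover and tray below 0.016 m and z of cover in the frame of tray between 0.002 and 0.01 m and angle between cover's own z axis and vertical below 0.1 rad); the robot touches nothing.
It fails at once if the cast is dropped (falls free faster than 0.6 m/s, about 18 mm) (contact force between cast and anything else below 0.02 N and linear speed of cast above 0.6 m/s).
It fails at once if the wide cover is dropped (falls free faster than 0.6 m/s, about 18 mm) (contact force between cover and anything else below 0.02 N and linear speed of cover above 0.6 m/s).
It fails at once if the small cover is moved more than 30 mm (distance of small_cover from where it was at the start of the episode above 0.03 m).
It also fails if it takes over 64 s, if anything falls off the work surface, if the arm or the gripper's body presses on something with over 40 N, if the wrist force passes 120 N, or if a joint passes its speed limit or range.

### The arm

A 6-joint arm with a two-finger parallel gripper is mounted at the origin on the work surface. World frame = base frame: x ahead of the robot, y to its left, z up, the work surface at z = 0. Lengths are in m, angles in rad, forces in N, time in s.
With the tool pointing down it reaches from about 0.225 to 0.875 m from the base axis. Payload 3.4 kg.
Tool frame: the origin (TCP) lies on the mounting face of the last link; the fingertips stand 173 mm ahead of it and the grasp point (between the pads) lies 155 mm ahead of it; x points along the fingers, y is the direction in which the jaws open and shut, and the axes are right-handed (so a half turn about x gives the same grasp; the last joint's range is limited). The gripper opens to 85 mm and grips with 20 to 120 N. Pads are 22 mm wide; open, the fingers measure 114 mm over their backs; the gripper's body (76 mm by 85 mm) begins 54 mm behind the grasp point. The pads swing forward as they close: fully open they stand 13 mm farther back than shut.
Start: joints at [-1.258, 0.276, 1.505, -0, 1.361, -0.121], TCP at [0.242, -0.522, 0.405] pointing down, gripper open.
Joint ranges: [-2.89, 2.89], [-0.75, 2.08], [0.22, 2.7], [-1.18, 4.32], [0.11, 2.71], [-2.7, 2.7]. Speed limits (rad/s): [2.57, 2.57, 3.14, 3.14, 3.14, 3.14].

### API

Orientations are given as a unit quaternion [w, x, y, z].
In Python, from rig import manip gives the robot as it stands.
- The arm moves only by the tool arm_command, never from a script. Its argument "targets" is a list of rows, each an object with "dp": the shift along the tool's x, y, z in m, a list of three; "turn": the turn, a rotation vector about the tool's x, y, z in degrees, a list of three; "grip": the opening, from -1 (shut) to 1 (fully open). In form: [{"dp": [tx, ty, tz], "turn": [wx, wy, wz], "grip": grip}, ...]. A call has 1 to 8 rows; each row shifts and turns the commanded pose from where the row before left it, along the tool's axes as they then stand; what a row does not reach is not made up. A row lasts 1/10 s, in which the tool goes at most 50 mm and 8.59 degrees, less where a joint would pass 70% of its speed; a pose out of reach is approached as far as the arm can. A call with a gripper value outside its range is refused whole. The fingers move at their own pace and stop on an object; "grip_force" is the grip in N (left out, the last holds). Time passes only in rows, so rows that do not move let the fingers close. It gives the time, the measured TCP pose, the force and the opening at its end, in the units of the state.
- manip.get_state(): the state, without advancing time (a new reading comes with each control period).
- manip.get_image(name): name is "scene" or "top" or "wrist"; returns the picture (420x560x3 uint8, red, green, blue); there is no depth.
- manip.calibration(name): a dict with "fx", "fy", "cx", "cy" (pixels), "R" (3x3) and "t" (3): a world point X has camera coordinates R X + t. Camera axes: x right, y down, z forward; pixel columns grow to the right and rows downward; lengths in m; the calibration is good to about 2 mm. The wrist camera is an equidistant fisheye: a pixel r from the principal point sees the ray r / f radians off the axis. A picture is of the moment at which its call begins: read the wrist's pose just before it. calibration takes no time and is no camera call; for the wrist camera it gives the pose at the moment of the call.
- manip.sign_off(): hands the job in, once; it reports no verdict.
The state is a dict: "clock": time; "qpos": joint angles; "qd": joint speeds; "effort": joint torques, N m; "position": TCP position; "ee_rot": TCP orientation; "contact_force": force on the tool from outside, world axes, zero at the start; "moment": the same for the moment, N m; "width": finger opening in m.
Only numpy, scipy, OpenCV 4.12 (cv2) and the standard library are available. Lean on these libraries where they do the work, as an engineer would, in place of code of your own. Each camera call takes 0.05 s, during which the arm holds its last target.

## Working session

There is one attempt and no reset: what is moved stays moved. The work goes in short steps, Python scripts to look and compute and a tool call to move; the robot and the scene stay as the last step left them, time stands still between calls to the robot, and variables do not carry over. Pictures are saved under pics/ and viewed, and the job is handed in when it is done.

Besides the shell and the picture viewer there is one more tool, called after ">>>" as name(argument=value, ...), one argument or row to a line, values as JSON. arm_command: Moves the arm, as the interface text tells. Its arguments: {"type":"object","properties":{"targets":{"type":"array"},"grip_force":{"type":"number"}},"required":["targets"]}

```bash
mkdir -p pics; ls; python3 - <<'E'
from rig import manip
import cv2
print(manip.get_state())
for n in ["scene","top"]:
    im=manip.get_image(n); cv2.imwrite(f"pics/{n}0.png",im[:,:,::-1]); print(n,manip.calibration(n))
E
```

```text
pics
{'clock': 0.0, 'qpos': array([-1.25799871e+00,  2.76592805e-01,  1.50617976e+00,  1.39063473e-05,
        1.36067158e+00, -1.20985829e-01]), 'qd': array([-6.76541003e-05, -1.82463635e-03,  6.01198360e-04,  7.72725683e-06,
        5.53904073e-04,  8.80307959e-04]), 'effort': array([-8.16852098e-04, -4.16782701e+01, -2.45807004e+01, -2.16732960e-04,
        1.10198470e-02,  1.10081442e-05]), 'position': array([ 0.24161208, -0.52152836,  0.40382207]), 'ee_rot': array([-0.15151287, -0.69048204, -0.15281698,  0.69059784]), 'contact_force': array([ 0.46314227, -0.49547128, -0.12633991]), 'moment': array([-0.03145824, -0.13069023, -0.00040961]), 'width': 0.0855687809957394}
scene {'fx': 530.0217911115324, 'fy': 530.0217911115324, 'cx': 285.2575741404747, 'cy': 203.64702273840072, 'R': array([[-0.5851056 ,  0.81090884,  0.00884749],
       [ 0.65849691,  0.48144496, -0.57843977],
       [-0.47332151, -0.3326223 , -0.81567711]]), 't': array([ 0.24192602, -0.31161084,  1.53220785])}
top {'fx': 405.14141261583245, 'fy': 405.14141261583245, 'cx': 277.2512178272451, 'cy': 199.1745638301402, 'R': array([[-0.01829773, -0.99979889, -0.00820808],
       [-0.99579033,  0.0189606 , -0.08967787],
       [ 0.08981547,  0.00653262, -0.995937  ]]), 't': array([0.03327941, 0.4633123 , 0.77180581])}
```

View pics/scene0.png

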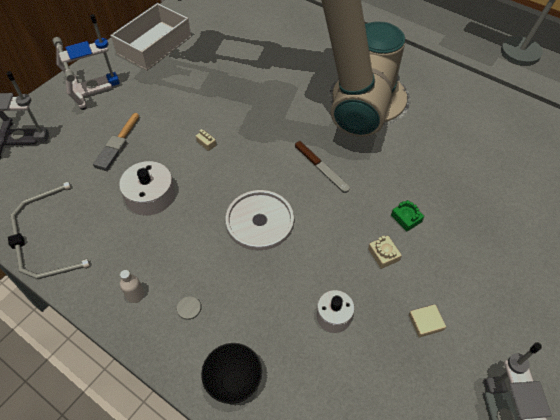

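View pics/top0.png

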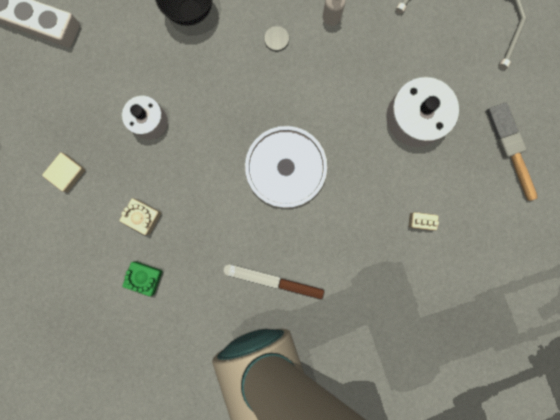

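Candidates in the top image are the cream horseshoe cast (139,217), the green copy (142,279, excluded), the narrow row cast (425,222, excluded) and the bare block (63,172, excluded). I choose (139,217). For covers, the wide one is at (426,108) and the small one at (141,115), which stays put. The tray is at (286,167).

```bash
cat > h.py <<'E'
import numpy as np, cv2
from rig import manip
def bp(c,uv,z):
    d=np.array([(uv[0]-c['cx'])/c['fx'],(uv[1]-c['cy'])/c['fy'],1.]); R=c['R']; C=-R.T@c['t']; w=R.T@d
    return C+w*(z-C[2])/w[2]
def pr(c,X):
    p=c['R']@np.array(X)+c['t']; return np.array([c['fx']*p[0]/p[2]+c['cx'],c['fy']*p[1]/p[2]+c['cy']])
E
python3 - <<'E'
from h import *
im=cv2.imread('pics/top0.png'); s=cv2.imread('pics/scene0.png')
a=cv2.resize(im[187:247,109:169],(390,390),interpolation=cv2.INTER_CUBIC)
b=cv2.resize(s[220:280,355:415],(390,390),interpolation=cv2.INTER_CUBIC)
cv2.imwrite('pics/crop1.png',np.hstack([a,b]))
c=manip.calibration('top');cs=manip.calibration('scene')
print('cam',-c['R'].T@c['t'],-cs['R'].T@cs['t'])
for n,t,s_,z in [('tray',(286,167),(260,219),.012),('cover knobtop',(431,103),(144,174),.092),('cover top',(426,108),(146,182),.058),('small top',(141,115),(336,306),.05),('cast',(139,217),(385,249),.035),('green',(142,279),(408,213),.035)]:
    print(n,bp(c,t,z),bp(cs,s_,z))
E
```

```text
cam [0.39265075 0.01944612 0.81049198] [1.07197397 0.46349003 1.06739834]
tray [0.5286955  0.00607334 0.012     ] [0.53168208 0.01069259 0.012     ]
cover knobtop [ 0.62725131 -0.25786926  0.092     ] [ 0.63222432 -0.251187    0.092     ]
cover top [ 0.62882585 -0.26102762  0.058     ] [ 0.63170227 -0.25487941  0.058     ]
small top [0.62898973 0.28385499 0.05      ] [0.63035812 0.28558457 0.05      ]
cast [0.43328614 0.29052727 0.035     ] [0.44180021 0.2975132  0.035     ]
green [0.31572213 0.2833772  0.035     ] [0.32358627 0.29263875 0.035     ]
```

View pics/crop1.png

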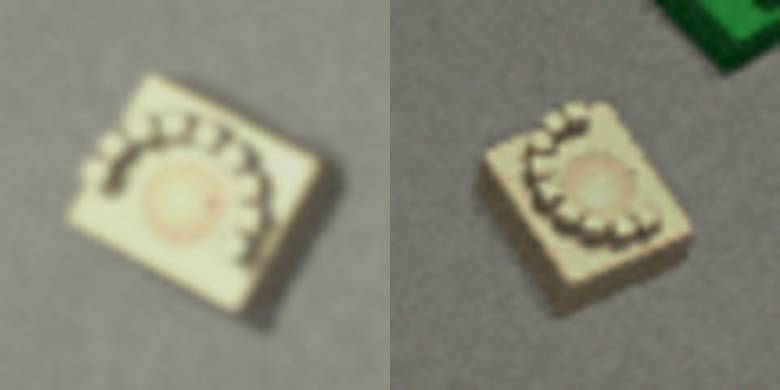

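The crop shows the cream base with a full nine-tooth horseshoe, open toward the lower left, so it is the right cast. Next I measure its base corners.

```bash
python3 - <<'E'
from h import *
c=manip.calibration('top');cs=manip.calibration('scene')
P=[bp(c,(109+(u-3)/6.5,187+(v-3)/6.5),.028)[:2] for u,v in [(150,75),(322,158),(240,312),(70,218)]]
# order: far-left, far-right, near-right, near-left
P=np.array(P);print(P,P.mean(0))
e=np.roll(P,-1,0)-P
print(np.linalg.norm(e,axis=1)); x=(e[3]-e[1])/2; y=(e[0]-e[2])/2
print('x dir',np.degrees(np.arctan2(x[1],x[0])),'y',np.degrees(np.arctan2(y[1],y[0])))
Q=np.array([bp(cs,(355+(u-390-3)/6.5,220+(v-3)/6.5),.028)[:2] for u,v in [(483,153),(600,105),(690,235),(570,282)]])
print(Q,Q.mean(0))
e=np.roll(Q,-1,0)-Q;print(np.linalg.norm(e,axis=1),np.degrees(np.arctan2(e[:,1],e[:,0])))
# tray & cover circle fits
from scipy.spatial.transform import Rotation as Ro
s=manip.get_state();q=s['ee_rot'];print(Ro.from_quat([q[1],q[2],q[3],q[0]]).as_matrix().round(3))
im=cv2.imread('pics/top0.png')
v=np.hstack([cv2.resize(im[120:214,240:334],(400,400),interpolation=3),cv2.resize(im[65:155,382:472],(400,400),interpolation=3)])
cv2.imwrite('pics/crop2.png',v)
s=cv2.imread('pics/scene0.png')
v=np.hstack([cv2.resize(s[180:260,215:305],(400,356),interpolation=3),cv2.resize(s[145:225,102:192],(400,356),interpolation=3)])
cv2.imwrite('pics/crop3.png',v)
E
```

```text
[[0.47075528 0.3078355 ]
 [0.44489807 0.25603402]
 [0.39956609 0.28005559]
 [0.4284057  0.33113648]] [0.43590629 0.2937654 ]
[0.05789636 0.05130327 0.05865987 0.04833655]
x dir -28.35614537811331 y -117.997089647269
[[0.44564165 0.25869373]
 [0.40391315 0.28218151]
 [0.43190338 0.33366259]
 [0.4726076  0.30923382]] [0.43851644 0.29594291]
[0.0478847  0.05859825 0.04747208 0.05728405] [ 150.62608322   61.46709858  -30.97021486 -118.08239535]
[[-0.     0.42  -0.907]
 [ 0.002 -0.907 -0.42 ]
 [-1.    -0.002 -0.   ]]
```

View pics/crop2.png

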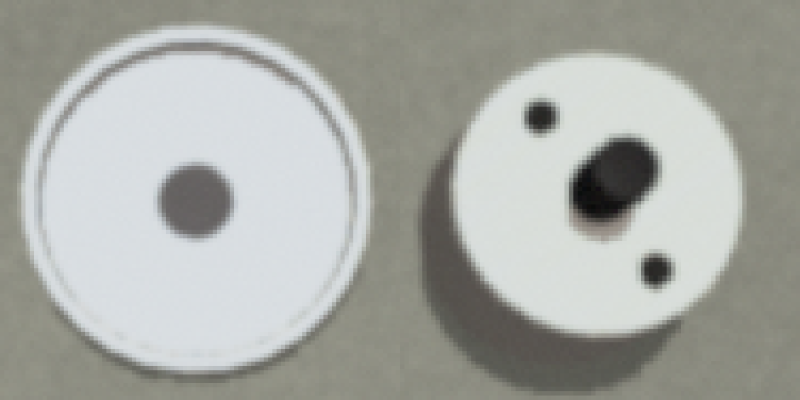

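View pics/crop3.png

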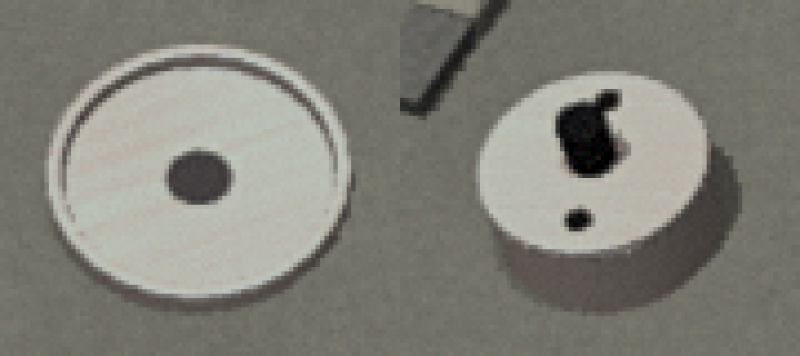

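>>> arm_command(
  targets=[
    {"dp": [0,-0.038,-0.03],"turn": [0,0,0],"grip": 1},
    {"dp": [0,-0.038,-0.03],"turn": [0,0,0],"grip": 1},
    {"dp": [0,-0.038,-0.03],"turn": [0,0,0],"grip": 1},
    {"dp": [0,-0.038,-0.03],"turn": [0,0,0],"grip": 1},
    {"dp": [0,-0.038,-0.03],"turn": [0,0,0],"grip": 1},
    {"dp": [0,-0.038,-0.03],"turn": [0,0,0],"grip": 1},
    {"dp": [0,-0.038,-0.03],"turn": [0,0,0],"grip": 1},
    {"dp": [0,-0.038,-0.03],"turn": [0,0,0],"grip": 1},
  ],
)

```text
clock: 0.9
position: [0.3314, -0.1431, 0.4045]
ee_rot: [0.152, 0.691, 0.152, -0.69]
contact_force: [2.0, -0.4, 0.1]
width: 0.0853
```

```bash
cat >> h.py <<'E'
from scipy.spatial.transform import Rotation as Ro
def tool():
    s=manip.get_state();q=s['ee_rot'];return s,Ro.from_quat([q[1],q[2],q[3],q[0]]).as_matrix()
def go(x,y,z,yaw):
    "remaining move to TCP xyz with tool down and y axis at yaw deg"
    s,R=tool(); a=np.radians(yaw)
    ty=np.array([np.cos(a),np.sin(a),0]);tx=np.array([0,0,-1.]);T=np.c_[tx,ty,np.cross(tx,ty)]
    rv=np.degrees(Ro.from_matrix(R.T@T).as_rotvec())
    d=np.array([x,y,z])-s['position']
    print('t',s['clock'],'pos',s['position'].round(4),'w',round(s['width'],4),'F',s['contact_force'].round(1),'yaw',np.degrees(np.arctan2(R[1,1],R[0,1])).round(2))
    print('dp now axes',(R.T@d).round(4),'dp after turn',(T.T@d).round(4),'turn',rv.round(2))
E
python3 - <<'E'
from h import *
c=manip.calibration('top');cs=manip.calibration('scene')
for n,a,b,z in [('tray',(285.9,166.6),(259.4,217.9),.018),('cover',(425.9,108.1),(145.1,180.9),.058)]:print(n,bp(c,a,z),bp(cs,b,z))
go(.4372,.2949,.405,-29)
E
```

```text
tray [0.52847711 0.00635537 0.018     ] [0.53309601 0.01020323 0.018     ]
cover [ 0.62863551 -0.26082853  0.058     ] [ 0.63056946 -0.25897687  0.058     ]
t 0.9 pos [ 0.3314 -0.1431  0.4045] w 0.0853 F [ 2.  -0.4  0.1] yaw -65.2
dp now axes [-0.0004 -0.3532 -0.2797] dp after turn [-0.0005 -0.1198 -0.4344] turn [-3.62e+01 -2.00e-02 -1.00e-02]
```

>>> arm_command(
  targets=[
    {"dp": [0,-0.038,-0.03],"turn": [0,0,0],"grip": 1},
    {"dp": [0,-0.038,-0.03],"turn": [0,0,0],"grip": 1},
    {"dp": [0,-0.038,-0.03],"turn": [0,0,0],"grip": 1},
    {"dp": [0,-0.038,-0.03],"turn": [0,0,0],"grip": 1},
    {"dp": [0,-0.038,-0.03],"turn": [0,0,0],"grip": 1},
    {"dp": [0,-0.038,-0.03],"turn": [0,0,0],"grip": 1},
    {"dp": [0,-0.038,-0.03],"turn": [0,0,0],"grip": 1},
    {"dp": [0,-0.038,-0.03],"turn": [0,0,0],"grip": 1},
  ],
)

```text
clock: 1.7
position: [0.4214, 0.2339, 0.4044]
ee_rot: [-0.153, -0.69, -0.152, 0.691]
contact_force: [0.9, -0.6, -0.2]
width: 0.0855
```

>>> arm_command(
  targets=[
    {"dp": [0,0,0],"turn": [-7.2,0,0],"grip": 1},
    {"dp": [0,0,0],"turn": [-7.2,0,0],"grip": 1},
    {"dp": [0,0,0],"turn": [-7.2,0,0],"grip": 1},
    {"dp": [0,0,0],"turn": [-7.2,0,0],"grip": 1},
    {"dp": [0,0,0],"turn": [-7.2,0,0],"grip": 1},
    {"dp": [0,0,0],"turn": [0,0,0],"grip": 1},
    {"dp": [0,0,0],"turn": [0,0,0],"grip": 1},
  ],
)

```text
clock: 2.4
position: [0.4216, 0.2317, 0.4044]
ee_rot: [-0.357, -0.61, -0.357, 0.61]
contact_force: [0.1, -0.1, 0.3]
width: 0.0855
```

```bash
python3 - <<'E'
from h import *
go(.4372,.2949,.295,-29)
c=manip.calibration('wrist');im=manip.get_image('wrist');cv2.imwrite('pics/w1.png',im[:,:,::-1]);print(c)
E
```

```text
t 2.4 pos [0.4216 0.2317 0.4044] w 0.0855 F [ 0.1 -0.1  0.3] yaw -29.29
dp now axes [ 0.1094 -0.0173 -0.0629] dp after turn [ 0.1094 -0.017  -0.0629] turn [-0.29  0.03  0.02]
{'fx': 325.19226210127806, 'fy': 325.19226210127806, 'cx': 285.13743468548336, 'cy': 208.65612925925274, 'R': array([[ 8.72540353e-01, -4.88541895e-01, -3.86672891e-04],
       [-4.67105768e-01, -8.34486590e-01,  2.92308625e-01],
       [-1.43127683e-01, -2.54870454e-01, -9.56323961e-01]]), 't': array([-0.25622032,  0.35218962,  0.499098  ])}
```

View pics/w1.png

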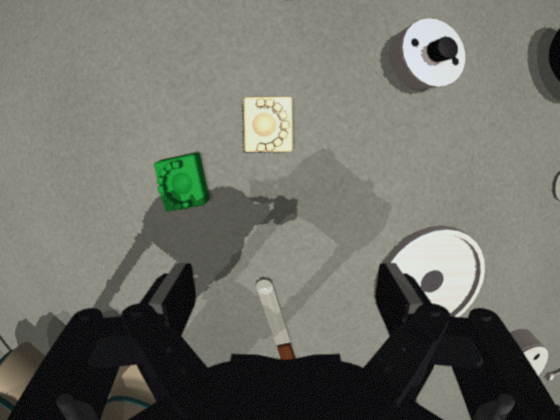

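The wrist view shows the cast at about (268,125), square to the jaws with the horseshoe open toward the left. I locate its base corners with the fisheye model.

```bash
cat >> h.py <<'E'
def bpw(c,uv,z):
    p=np.array([uv[0]-c['cx'],uv[1]-c['cy']]);r=np.hypot(*p);th=r/c['fx']
    d=np.r_[p/r*np.sin(th),np.cos(th)];R=c['R'];C=-R.T@c['t'];w=R.T@d
    return C+w*(z-C[2])/w[2]
E
python3 - <<'E'
from h import *
im=cv2.imread('pics/w1.png')
cv2.imwrite('pics/w1c.png',cv2.resize(im[85:165,230:310],(560,560),interpolation=3))
np.savez('w1.npz',**manip.calibration('wrist'))
E
```

```text
(no output)
```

View pics/w1c.png

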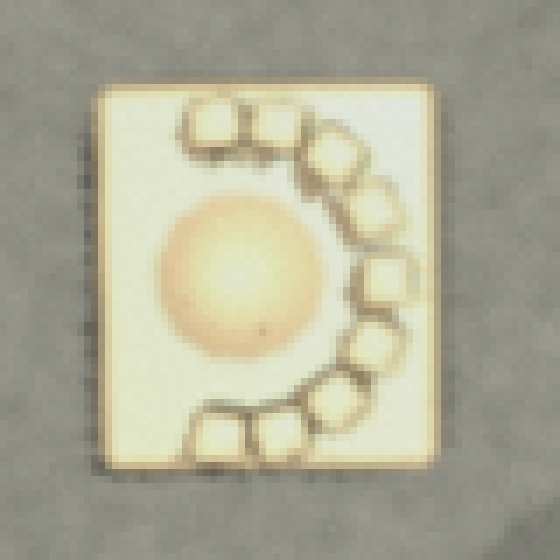

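```bash
python3 - <<'E'
from h import *
c=dict(np.load('w1.npz'))
Q=np.array([bpw(c,(230+u/7-.4,85+v/7-.4),.028)[:2] for u,v in [(97,85),(438,85),(438,467),(103,467)]])
print(Q,Q.mean(0));e=np.roll(Q,-1,0)-Q;print(np.linalg.norm(e,axis=1),np.degrees(np.arctan2(e[:,1],e[:,0])))
m=Q.mean(0); go(m[0],m[1],.28,-29.5)
E
```

```text
[[0.42958174 0.33233664]
 [0.47391769 0.30681762]
 [0.44556925 0.25582729]
 [0.40095499 0.28114529]] [0.43750592 0.29403171]
[0.05115561 0.05834079 0.0512975  0.0586519 ] [ -29.92399889 -119.07218014  150.42566949   60.78560839]
t 2.45 pos [0.4216 0.2316 0.4045] w 0.0853 F [0.2 0.1 0.1] yaw -29.27
dp now axes [ 0.1245 -0.0166 -0.0623] dp after turn [ 0.1245 -0.0169 -0.0621] turn [0.23 0.02 0.02]
```

>>> arm_command(
  targets=[
    {"dp": [0.02,-0.0055,-0.0207],"turn": [0,0,0],"grip": 1},
    {"dp": [0.02,-0.0055,-0.0207],"turn": [0,0,0],"grip": 1},
    {"dp": [0.02,-0.0055,-0.0207],"turn": [0,0,0],"grip": 1},
    {"dp": [0.02,0,0],"turn": [0,0,0],"grip": 1},
    {"dp": [0.02,0,0],"turn": [0,0,0],"grip": 1},
    {"dp": [0.02,0,0],"turn": [0,0,0],"grip": 1},
    {"dp": [0,0,0],"turn": [0,0,0],"grip": 1},
    {"dp": [0,0,0],"turn": [0,0,0],"grip": 1},
  ],
)

```text
clock: 3.25
position: [0.4377, 0.294, 0.2848]
ee_rot: [-0.358, -0.61, -0.358, 0.61]
contact_force: [0.3, 0.3, -0.1]
width: 0.0854
```

```bash
python3 - <<'E'
from h import *
go(.4375,.2942,.175,-29.4)
c=manip.calibration('wrist');im=manip.get_image('wrist');cv2.imwrite('pics/w2.png',im[:,:,::-1]);np.savez('w2.npz',**c)
im=manip.get_image('top');cv2.imwrite('pics/t2.png',im[:,:,::-1])
E
```

```text
t 3.25 pos [0.4377 0.294  0.2848] w 0.0854 F [ 0.3  0.3 -0.1] yaw -29.2
dp now axes [ 0.1098 -0.0002 -0.0002] dp after turn [ 1.098e-01 -2.000e-04 -1.000e-04] turn [0.2  0.02 0.01]
```

View pics/w2.png

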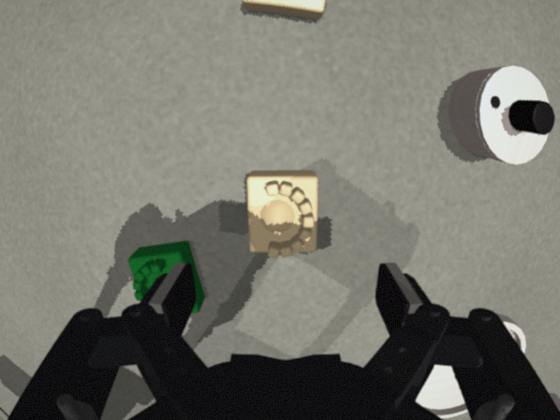

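The cast at about (282,215) is centred between the fingers (midpoint column about 284). I descend now.

>>> arm_command(
  targets=[
    {"dp": [0.02,0,0],"turn": [0,0,0],"grip": 1},
    {"dp": [0.02,0,0],"turn": [0,0,0],"grip": 1},
    {"dp": [0.02,0,0],"turn": [0,0,0],"grip": 1},
    {"dp": [0.02,0,0],"turn": [0,0,0],"grip": 1},
    {"dp": [0.015,0,0],"turn": [0,0,0],"grip": 1},
    {"dp": [0.009,0,0],"turn": [0,0,0],"grip": 1},
    {"dp": [0.003,0,0],"turn": [0,0,0],"grip": 1},
    {"dp": [0,0,0],"turn": [0,0,0],"grip": 1},
  ],
)

```text
clock: 4.15
position: [0.4378, 0.2941, 0.1781]
ee_rot: [0.358, 0.61, 0.358, -0.609]
contact_force: [-0.9, 0.6, -0.0]
width: 0.0851
```

```bash
python3 - <<'E'
from h import *
go(.4375,.2942,.175,-29.4)
im=manip.get_image('wrist');im2=manip.get_image('scene')[150:360,280:560]
cv2.imwrite('pics/w3.png',np.hstack([cv2.resize(im,(400,300)),cv2.resize(im2,(400,300))])[:,:,::-1])
E
```

```text
t 4.15 pos [0.4378 0.2941 0.1781] w 0.0851 F [-0.9  0.6 -0. ] yaw -29.15
dp now axes [ 0.0031 -0.0004  0.0001] dp after turn [ 0.0031 -0.0004  0.0001] turn [ 0.25 -0.04 -0.03]
```

View pics/w3.png

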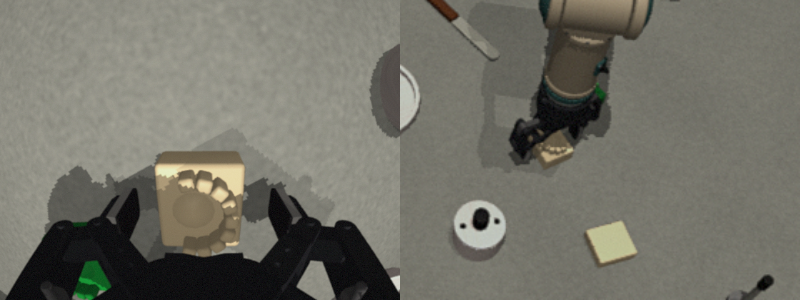

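>>> arm_command(
  targets=[
    {"dp": [0.003,0,0],"turn": [0,0,0],"grip": 0.5},
    {"dp": [0,0,0],"turn": [0,0,0],"grip": 0.3},
    {"dp": [0,0,0],"turn": [0,0,0],"grip": 0},
    {"dp": [0,0,0],"turn": [0,0,0],"grip": -0.4},
    {"dp": [0,0,0],"turn": [0,0,0],"grip": -0.4},
    {"dp": [0,0,0],"turn": [0,0,0],"grip": -0.4},
  ],
  grip_force=40,
)

```text
clock: 4.85
position: [0.4376, 0.294, 0.175]
ee_rot: [0.358, 0.61, 0.358, -0.61]
contact_force: [-0.6, 0.2, 4.6]
width: 0.051
```

```bash
python3 - <<'E'
from h import *
go(.4375,.2942,.175,-29.4)
im=manip.get_image('wrist')
cv2.imwrite('pics/w4.png',im[:,:,::-1])
E
```

```text
t 4.85 pos [0.4376 0.294  0.175 ] w 0.051 F [-0.6  0.2  4.6] yaw -29.15
dp now axes [ 0.     -0.0002 -0.0001] dp after turn [ 0.     -0.0002 -0.0001] turn [ 0.25 -0.02 -0.02]
```

View pics/w4.png

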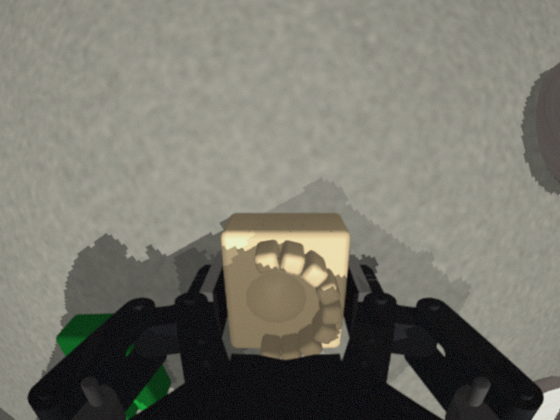

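Gripped at 51 mm, with the cast square in the jaws. I lift it.

>>> arm_command(
  targets=[
    {"dp": [-0.005,0,0],"turn": [0,0,0],"grip": -0.4},
    {"dp": [-0.015,0,0],"turn": [0,0,0],"grip": -0.4},
    {"dp": [-0.02,0,0],"turn": [0,0,0],"grip": -0.4},
    {"dp": [-0.02,0,0],"turn": [0,0,0],"grip": -0.4},
    {"dp": [-0.02,0,0],"turn": [0,0,0],"grip": -0.4},
    {"dp": [0,0,0],"turn": [0,0,0],"grip": -0.4},
    {"dp": [0,0,0],"turn": [0,0,0],"grip": -0.4},
  ],
  grip_force=50,
)

```text
clock: 5.6
position: [0.4373, 0.2938, 0.2543]
ee_rot: [-0.358, -0.61, -0.358, 0.61]
contact_force: [0.3, -0.2, -2.3]
width: 0.051
```

```bash
python3 - <<'E'
from h import *
go(.5305,.008,.255,-29.2)
im=manip.get_image('wrist')
cv2.imwrite('pics/w5.png',cv2.resize(im,(420,315))[:,:,::-1])
E
```

```text
t 5.6 pos [0.4373 0.2938 0.2543] w 0.051 F [ 0.3 -0.2 -2.3] yaw -29.14
dp now axes [-0.0006  0.2206  0.2042] dp after turn [-0.0007  0.2208  0.204 ] turn [ 0.06  0.01 -0.  ]
```

View pics/w5.png

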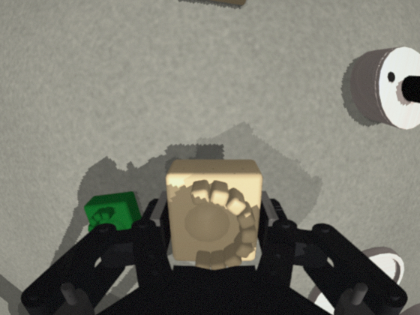

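>>> arm_command(
  targets=[
    {"dp": [0,0.0135,0.0125],"turn": [0,0,0],"grip": -0.4},
    {"dp": [0,0.0305,0.0282],"turn": [0,0,0],"grip": -0.4},
    {"dp": [0,0.0305,0.0282],"turn": [0,0,0],"grip": -0.4},
    {"dp": [0,0.0305,0.0282],"turn": [0,0,0],"grip": -0.4},
    {"dp": [0,0.0305,0.0282],"turn": [0,0,0],"grip": -0.4},
    {"dp": [0,0.0305,0.0282],"turn": [0,0,0],"grip": -0.4},
    {"dp": [0,0.0305,0.0282],"turn": [0,0,0],"grip": -0.4},
    {"dp": [0,0.0241,0.0223],"turn": [0,0,0],"grip": -0.4},
  ],
)

```text
clock: 6.45
position: [0.5309, 0.0061, 0.2531]
ee_rot: [-0.357, -0.609, -0.358, 0.611]
contact_force: [-0.4, 0.0, -2.0]
width: 0.051
```

>>> arm_command(
  targets=[
    {"dp": [0,0,0],"turn": [0,0,0],"grip": -0.4},
    {"dp": [0,0,0],"turn": [0,0,0],"grip": -0.4},
  ],
)

```text
clock: 6.65
position: [0.5304, 0.0077, 0.2532]
ee_rot: [-0.357, -0.609, -0.358, 0.611]
contact_force: [-0.6, 0.2, -0.9]
width: 0.0512
```

```bash
python3 - <<'E'
from h import *
go(.5305,.008,.182,-29.2)
for n in ['wrist','top','scene']:
    im=manip.get_image(n)
    np.savez(f'c6{n}.npz',**manip.calibration(n))
    cv2.imwrite(f'pics/p6{n}.png',im[:,:,::-1])
a=[cv2.resize(cv2.imread(f'pics/p6{n}.png'),(400,300)) for n in ['wrist','top']]
cv2.imwrite('pics/p6.png',np.hstack(a))
E
```

```text
t 6.65 pos [0.5304 0.0077 0.2532] w 0.0512 F [-0.6  0.2 -0.9] yaw -29.27
dp now axes [ 0.0712  0.0002 -0.0004] dp after turn [ 0.0712 -0.     -0.0003] turn [-0.07  0.06  0.19]
```

View pics/p6.png

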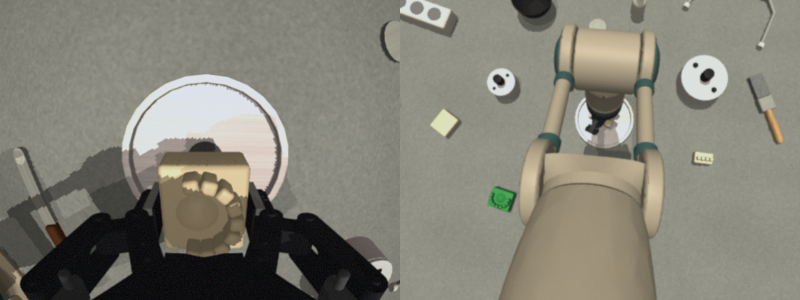

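View pics/p6scene.png

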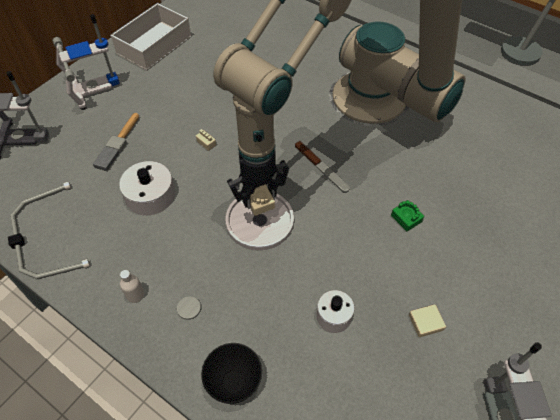

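The cast is held over the tray. I check the tray's centre in this wrist view, where the rim spans columns of about 172 to 403 with its top at row 105.

```bash
cat >> h.py <<'E'
def prw(c,X):
    p=c['R']@np.array(X)+c['t'];rho=np.hypot(p[0],p[1]);th=np.arctan2(rho,p[2])
    return np.array([c['cx']+c['fx']*th*p[0]/rho,c['cy']+c['fx']*th*p[1]/rho])
E
python3 - <<'E'
from h import *
c=dict(np.load('c6wrist.npz'));im=cv2.imread('pics/p6wrist.png')
for r,col in [(.082,(0,0,255))]:
  for a in np.linspace(0,2*np.pi,120):
    u=prw(c,[.5305+r*np.cos(a),.008+r*np.sin(a),.018]);cv2.circle(im,tuple(np.int32(u.round())),0,col,-1)
cv2.imwrite('pics/ov6.png',cv2.resize(im[90:320,150:430],(785,645)[:2],interpolation=3)[:600])
E
```

```text
(no output)
```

View pics/ov6.png

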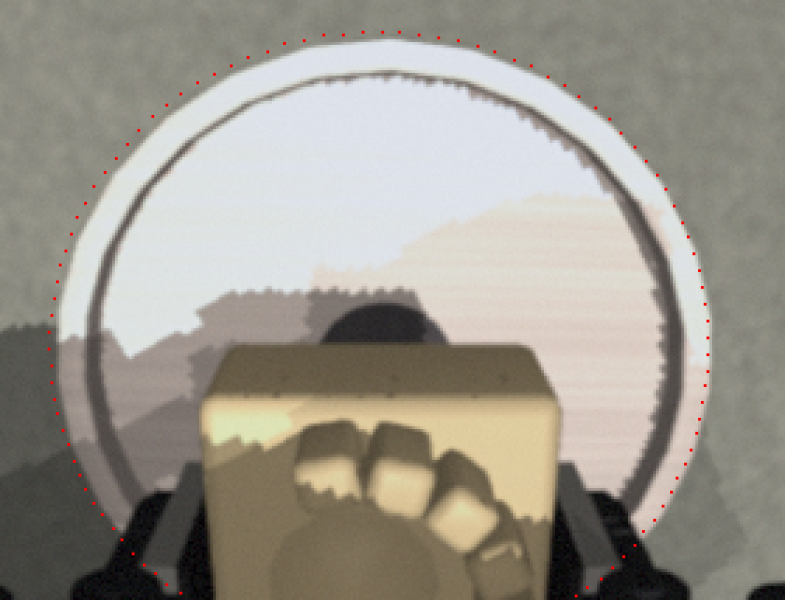

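The tray lies within 2 mm of the estimate, at about (0.530, 0.0065). I lower the cast gently.

>>> arm_command(
  targets=[
    {"dp": [0.01,0.0005,0.001],"turn": [0,0,0],"grip": -0.4},
    {"dp": [0.018,0,0],"turn": [0,0,0],"grip": -0.4},
    {"dp": [0.018,0,0],"turn": [0,0,0],"grip": -0.4},
    {"dp": [0.012,0,0],"turn": [0,0,0],"grip": -0.4},
    {"dp": [0.007,0,0],"turn": [0,0,0],"grip": -0.4},
    {"dp": [0.004,0,0],"turn": [0,0,0],"grip": -0.4},
    {"dp": [0,0,0],"turn": [0,0,0],"grip": -0.4},
    {"dp": [0,0,0],"turn": [0,0,0],"grip": -0.4},
  ],
)

```text
clock: 7.6
position: [0.5311, 0.0072, 0.1861]
ee_rot: [0.358, 0.61, 0.358, -0.609]
contact_force: [-0.8, 0.5, -1.3]
width: 0.051
```

>>> arm_command(
  targets=[
    {"dp": [0.001,0,0],"turn": [0,0,0],"grip": -0.4},
    {"dp": [0,0,0],"turn": [0,0,0],"grip": -0.4},
  ],
)

```text
clock: 7.8
position: [0.5309, 0.0071, 0.1851]
ee_rot: [0.358, 0.61, 0.358, -0.609]
contact_force: [0.3, 0.2, -1.9]
width: 0.0513
```

>>> arm_command(
  targets=[
    {"dp": [0.001,0,0],"turn": [0,0,0],"grip": -0.4},
    {"dp": [0.001,0,0],"turn": [0,0,0],"grip": -0.4},
    {"dp": [0.001,0,0],"turn": [0,0,0],"grip": -0.4},
    {"dp": [0,0,0],"turn": [0,0,0],"grip": -0.4},
  ],
)

```text
clock: 8.2
position: [0.5307, 0.0072, 0.1815]
ee_rot: [-0.358, -0.61, -0.358, 0.61]
contact_force: [-0.6, -0.1, -0.5]
width: 0.0512
```

>>> arm_command(
  targets=[
    {"dp": [0.001,0,0],"turn": [0,0,0],"grip": -0.4},
    {"dp": [0,0,0],"turn": [0,0,0],"grip": -0.4},
  ],
)

```text
clock: 8.4
position: [0.5308, 0.0072, 0.1811]
ee_rot: [0.358, 0.61, 0.358, -0.61]
contact_force: [-0.4, -0.3, 3.0]
width: 0.0511
```

Contact with the floor (+3 N). I release and back off.

>>> arm_command(
  targets=[
    {"dp": [0,0,0],"turn": [0,0,0],"grip": 0.3},
    {"dp": [0,0,0],"turn": [0,0,0],"grip": 0.5},
    {"dp": [0,0,0],"turn": [0,0,0],"grip": 0.7},
    {"dp": [0,0,0],"turn": [0,0,0],"grip": 0.7},
    {"dp": [-0.005,0,0],"turn": [0,0,0],"grip": 0.7},
    {"dp": [-0.02,0,0],"turn": [0,0,0],"grip": 0.7},
    {"dp": [-0.03,0,0],"turn": [0,0,0],"grip": 0.7},
    {"dp": [-0.04,0,0],"turn": [0,0,0],"grip": 0.7},
  ],
)

```text
clock: 9.2
position: [0.53, 0.0073, 0.2756]
ee_rot: [-0.357, -0.609, -0.359, 0.611]
contact_force: [0.3, -0.7, 0.3]
width: 0.0728
```

>>> arm_command(
  targets=[
    {"dp": [-0.04,0,0],"turn": [0,0,0],"grip": 0.7},
    {"dp": [-0.03,0,0],"turn": [0,0,0],"grip": 0.7},
    {"dp": [0,0,0],"turn": [0,0,0],"grip": 1},
    {"dp": [0,0,0],"turn": [0,0,0],"grip": 1},
  ],
)

```text
clock: 9.6
position: [0.5306, 0.0072, 0.3465]
ee_rot: [0.359, 0.61, 0.358, -0.609]
contact_force: [-0.4, -0.0, -1.0]
width: 0.0853
```

```bash
python3 - <<'E'
from h import *
go(.6295,-.260,.36,-29.2)
for n in ['wrist','scene']:
    np.savez(f'c7{n}.npz',**manip.calibration(n))
    im=manip.get_image(n)
    cv2.imwrite(f'pics/p7{n}.png',im[:,:,::-1])
E
```

```text
t 9.6 pos [0.5306 0.0072 0.3465] w 0.0853 F [-0.4 -0.  -1. ] yaw -29.15
dp now axes [-0.0132  0.2166  0.1852] dp after turn [-0.0135  0.2167  0.185 ] turn [ 0.05 -0.04 -0.1 ]
```

View pics/p7wrist.png

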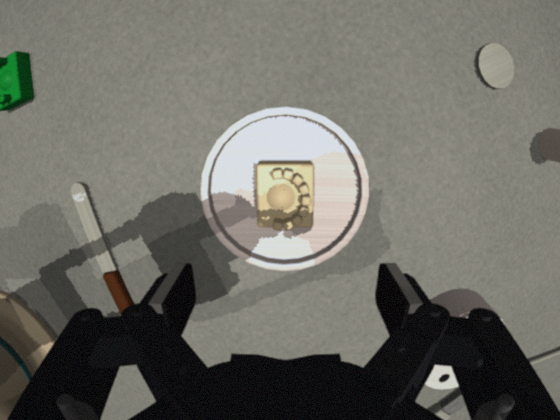

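View pics/p7scene.png

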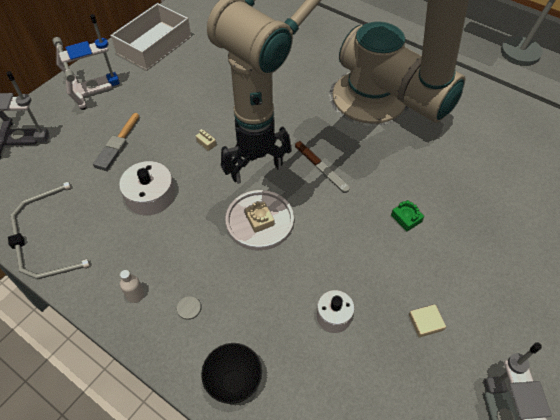

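The cast stands teeth up in the tray at wrist pixel about (285,195), with the tray at about (285,188). I refine both by fitting.

```bash
python3 - <<'E'
from h import *
c=dict(np.load('c7wrist.npz'));im=cv2.imread('pics/p7wrist.png')
# refine tray: rim outer points found visually -> use gradient along predicted radial directions
g=cv2.cvtColor(im,cv2.COLOR_BGR2GRAY).astype(float);g=cv2.GaussianBlur(g,(0,0),1)
cen=np.array([.530,.0065])
from scipy.optimize import least_squares
for it in range(3):
  pts=[]
  for a in np.linspace(0,2*np.pi,72,endpoint=False):
    rs=np.arange(.074+.003,.090,.0004);v=[]
    for r in rs:
      u=prw(c,[cen[0]+r*np.cos(a),cen[1]+r*np.sin(a),.018]);v.append(g[int(round(u[1])),int(round(u[0]))])
    d=-np.gradient(np.array(v));k=d.argmax()
    if d[k]>8: pts.append(cen+rs[k]*np.array([np.cos(a),np.sin(a)]))
  pts=np.array(pts)
  f=least_squares(lambda p:np.hypot(*(pts-p[:2]).T)-p[2],[*cen,.082],loss='soft_l1',f_scale=.001);cen=f.x[:2];print(len(pts),f.x)
print(np.mean([bpw(c,p,.034)[:2] for p in [(257,162),(314,161),(314,228),(257,229)]],0))
print('floor mark?')
E
```

```text
71 [0.53143122 0.00537842 0.08110055]
69 [0.53151637 0.00536055 0.08108337]
68 [0.53152848 0.00536907 0.08114314]
[0.53316772 0.00660643]
floor mark?
```

>>> arm_command(
  targets=[
    {"dp": [0,0.031,0.0264],"turn": [0,0,0],"grip": 1},
    {"dp": [0,0.031,0.0264],"turn": [0,0,0],"grip": 1},
    {"dp": [0,0.031,0.0264],"turn": [0,0,0],"grip": 1},
    {"dp": [0,0.031,0.0264],"turn": [0,0,0],"grip": 1},
    {"dp": [0,0.03,0.026],"turn": [0,0,0],"grip": 1},
    {"dp": [0,0,0],"turn": [0,0,0],"grip": 1},
    {"dp": [0,0,0],"turn": [0,0,0],"grip": 1},
  ],
)

```text
clock: 10.4
position: [0.6009, -0.1834, 0.3434]
ee_rot: [-0.356, -0.609, -0.359, 0.611]
contact_force: [-0.5, 0.3, -0.8]
width: 0.0854
```

```bash
python3 - <<'E'
from h import *
go(.6295,-.260,.3465,-29.2)
for n in ['wrist']:
    np.savez(f'c8{n}.npz',**manip.calibration(n))
    im=manip.get_image(n)
    cv2.imwrite(f'pics/p8{n}.png',im[:,:,::-1])
E
```

```text
t 10.4 pos [ 0.6009 -0.1834  0.3434] w 0.0854 F [-0.5  0.3 -0.8] yaw -29.25
dp now axes [-0.0033  0.0624  0.0528] dp after turn [-0.0031  0.0623  0.0529] turn [-0.05  0.    0.26]
```

View pics/p8wrist.png

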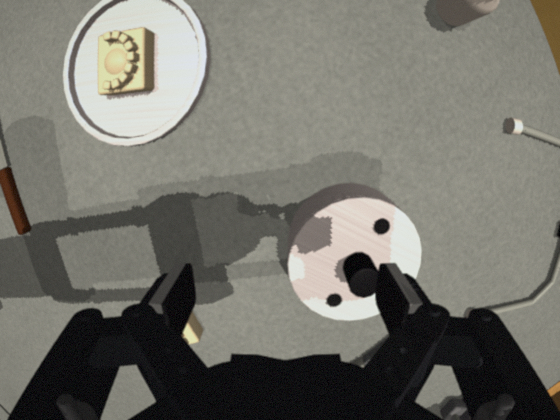

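The cover's top disc is about columns 289 to 421 and rows 195 to 319, with the knob at about (362,273). I fit it.

```bash
python3 - <<'E'
from h import *
c=dict(np.load('c8wrist.npz'));im=cv2.imread('pics/p8wrist.png')
pts=np.array([bpw(c,p,.058)[:2] for p in [(289,258),(421,250),(358,195),(355,319),(310,215),(405,212),(306,302),(390,310)]])
from scipy.optimize import least_squares
f=least_squares(lambda p:np.hypot(*(pts-p[:2]).T)-p[2],[.63,-.26,.062]);print(f.x,f.fun.round(4))
print('knob base mid',bpw(c,(357,265),.075))
print(np.linalg.norm(np.array([.63,-.26])),manip.get_state()['qpos'].round(2))
E
```

```text
[ 0.63152391 -0.26243638  0.06207811] [-0.0003 -0.0018  0.0007 -0.0005  0.0013 -0.0007 -0.0016  0.0029]
knob base mid [ 0.63056344 -0.25379941  0.075     ]
0.6815423684555495 [-0.41  0.39  1.48  0.    1.27  0.1 ]
```

>>> arm_command(
  targets=[
    {"dp": [0,0.0211,0.0178],"turn": [0,0,0.1],"grip": 1},
    {"dp": [0,0.0211,0.0178],"turn": [0,0,0.1],"grip": 1},
    {"dp": [0,0.0211,0.0179],"turn": [0,0,0],"grip": 1},
    {"dp": [0.02,0,0],"turn": [0,0,0],"grip": 1},
    {"dp": [0.01,0,0],"turn": [0,0,0],"grip": 1},
    {"dp": [0,0,0],"turn": [0,0,0],"grip": 1},
    {"dp": [0,0,0],"turn": [0,0,0],"grip": 1},
  ],
)

```text
clock: 11.15
position: [0.6303, -0.259, 0.3157]
ee_rot: [0.359, 0.61, 0.358, -0.609]
contact_force: [0.2, 0.7, 0.3]
width: 0.0851
```

```bash
python3 - <<'E'
from h import *
go(.6302,-.261,.238,-29.2)
for n in ['wrist']:
    np.savez(f'c9{n}.npz',**manip.calibration(n))
    im=manip.get_image(n)
    cv2.imwrite(f'pics/p9{n}.png',im[:,:,::-1])
E
```

```text
t 11.15 pos [ 0.6303 -0.259   0.3157] w 0.0851 F [0.2 0.7 0.3] yaw -29.07
dp now axes [0.0777 0.0007 0.0018] dp after turn [0.0777 0.0009 0.0018] turn [ 0.13 -0.01 -0.13]
```

View pics/p9wrist.png

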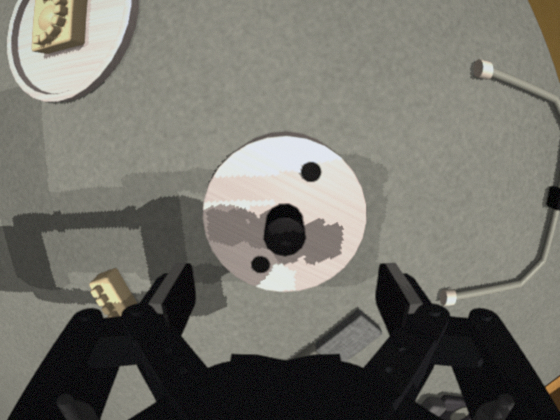

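```bash
python3 - <<'E'
from h import *
c=dict(np.load('c9wrist.npz'))
pts=np.array([bpw(c,p,.058)[:2] for p in [(203,212),(366,209),(285,133),(285,291)]])
from scipy.optimize import least_squares
f=least_squares(lambda p:np.hypot(*(pts-p[:2]).T)-p[2],[.63,-.26,.062]);print(f.x,f.fun.round(4))
go(f.x[0],f.x[1],.238,-29.2)
E
```

```text
[ 0.63083614 -0.26186435  0.06188555] [-0.0005 -0.0006  0.0006  0.0005]
t 11.2 pos [ 0.6305 -0.2593  0.3164] w 0.0852 F [-0.1 -0.1  1.3] yaw -29.08
dp now axes [0.0784 0.0012 0.0021] dp after turn [0.0784 0.0015 0.0021] turn [ 0.12 -0.01 -0.22]
```

>>> arm_command(
  targets=[
    {"dp": [0.015,0.001,0.002],"turn": [0,0,0],"grip": 1},
    {"dp": [0.02,0,0],"turn": [0,0,0],"grip": 1},
    {"dp": [0.02,0,0],"turn": [0,0,0],"grip": 1},
    {"dp": [0.015,0,0],"turn": [0,0,0],"grip": 0.8},
    {"dp": [0.007,0,0],"turn": [0,0,0],"grip": 0.5},
    {"dp": [0,0,0],"turn": [0,0,0],"grip": 0},
    {"dp": [0,0,0],"turn": [0,0,0],"grip": 0},
  ],
)

```text
clock: 11.9
position: [0.631, -0.2626, 0.2399]
ee_rot: [0.36, 0.611, 0.357, -0.609]
contact_force: [0.0, -0.1, -0.6]
width: 0.0425
```

```bash
python3 - <<'E'
from h import *
go(.6308,-.2617,.237,-29.2)
im=manip.get_image('wrist');im2=manip.get_image('scene')[110:260,60:260]
cv2.imwrite('pics/w10.png',np.hstack([cv2.resize(im,(400,300)),cv2.resize(im2,(400,300))])[:,:,::-1])
E
```

```text
t 11.9 pos [ 0.631  -0.2626  0.2399] w 0.0425 F [ 0.  -0.1 -0.6] yaw -29.13
dp now axes [ 0.0029 -0.0007 -0.0007] dp after turn [ 0.0029 -0.0007 -0.0007] turn [ 0.07  0.   -0.31]
```

View pics/w10.png

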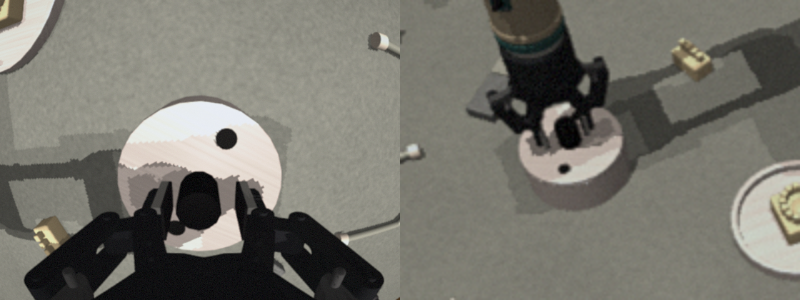

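The knob sits centred between the fingers. I close on it.

>>> arm_command(
  targets=[
    {"dp": [0.002,0,0],"turn": [0,0,-0.2],"grip": -0.3},
    {"dp": [0,0,0],"turn": [0,0,0],"grip": -0.8},
    {"dp": [0,0,0],"turn": [0,0,0],"grip": -0.8},
    {"dp": [0,0,0],"turn": [0,0,0],"grip": -0.8},
    {"dp": [0,0,0],"turn": [0,0,0],"grip": -0.8},
  ],
  grip_force=70,
)

```text
clock: 12.5
position: [0.6303, -0.2624, 0.2379]
ee_rot: [-0.358, -0.61, -0.358, 0.61]
contact_force: [-2.6, 2.0, 5.2]
width: 0.0264
```

```bash
python3 - <<'E'
from h import *
go(.6308,-.2617,.237,-29.2)
E
```

```text
t 12.5 pos [ 0.6303 -0.2624  0.2379] w 0.0264 F [-2.6  2.   5.2] yaw -29.14
dp now axes [ 0.0009  0.0001 -0.0009] dp after turn [ 0.0009  0.0001 -0.0009] turn [ 0.06 -0.    0.03]
```

>>> arm_command(
  targets=[
    {"dp": [-0.003,0,0],"turn": [0,0,0],"grip": -0.8},
    {"dp": [-0.01,0,0],"turn": [0,0,0],"grip": -0.8},
    {"dp": [-0.02,0,0],"turn": [0,0,0],"grip": -0.8},
    {"dp": [-0.025,0,0],"turn": [0,0,0],"grip": -0.8},
    {"dp": [-0.02,0,0],"turn": [0,0,0],"grip": -0.8},
    {"dp": [-0.012,0,0],"turn": [0,0,0],"grip": -0.8},
    {"dp": [0,0,0],"turn": [0,0,0],"grip": -0.8},
    {"dp": [0,0,0],"turn": [0,0,0],"grip": -0.8},
  ],
)

```text
clock: 13.3
position: [0.6304, -0.2626, 0.3261]
ee_rot: [-0.358, -0.609, -0.358, 0.61]
contact_force: [-1.3, 0.0, -4.7]
width: 0.0257
```

```bash
python3 - <<'E'
from h import *
go(.531,.0055,.328,-29.2)
im=manip.get_image('wrist');im2=manip.get_image('scene')[100:250,60:260]
cv2.imwrite('pics/w11.png',np.hstack([cv2.resize(im,(400,300)),cv2.resize(im2,(400,300))])[:,:,::-1])
E
```

```text
t 13.3 pos [ 0.6304 -0.2626  0.3261] w 0.0257 F [-1.3  0.  -4.7] yaw -29.15
dp now axes [-0.0016 -0.2174 -0.1857] dp after turn [-0.0019 -0.2175 -0.1855] turn [0.05 0.   0.07]
```

View pics/w11.png

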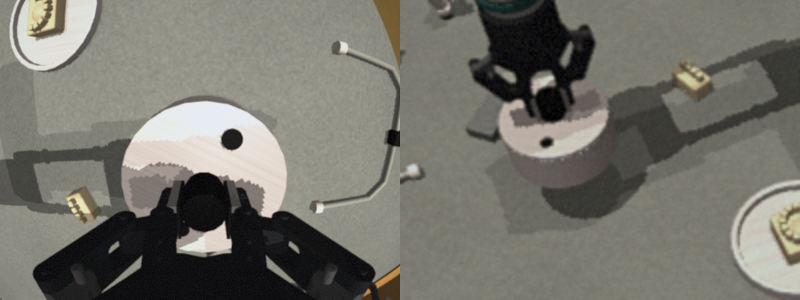

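The cover is held, about 4.7 N and level. I carry it to the tray.

>>> arm_command(
  targets=[
    {"dp": [0,-0.008,-0.007],"turn": [0,0,0],"grip": -0.8},
    {"dp": [0,-0.018,-0.0154],"turn": [0,0,0],"grip": -0.8},
    {"dp": [0,-0.026,-0.0222],"turn": [0,0,0],"grip": -0.8},
    {"dp": [0,-0.028,-0.0239],"turn": [0,0,0],"grip": -0.8},
    {"dp": [0,-0.028,-0.0239],"turn": [0,0,0],"grip": -0.8},
    {"dp": [0,-0.028,-0.0239],"turn": [0,0,0],"grip": -0.8},
    {"dp": [0,-0.028,-0.0239],"turn": [0,0,0],"grip": -0.8},
    {"dp": [0,-0.026,-0.0222],"turn": [0,0,0],"grip": -0.8},
  ],
)

```text
clock: 14.2
position: [0.5422, -0.0262, 0.3262]
ee_rot: [-0.358, -0.609, -0.359, 0.61]
contact_force: [-0.1, -0.1, -4.0]
width: 0.0262
```

>>> arm_command(
  targets=[
    {"dp": [0,-0.018,-0.0154],"turn": [0,0,0],"grip": -0.8},
    {"dp": [0,-0.008,-0.007],"turn": [0,0,0],"grip": -0.8},
    {"dp": [0,0,0],"turn": [0,0,0],"grip": -0.8},
    {"dp": [0,0,0],"turn": [0,0,0],"grip": -0.8},
  ],
)

```text
clock: 14.6
position: [0.5324, 0.0034, 0.3268]
ee_rot: [0.359, 0.61, 0.358, -0.61]
contact_force: [1.3, -0.1, -4.9]
width: 0.0263
```

```bash
python3 - <<'E'
from h import *
go(.531,.0055,.244,-29.2)
im=manip.get_image('wrist');im2=manip.get_image('scene')[120:270,160:360]
cv2.imwrite('pics/w12.png',np.hstack([cv2.resize(im,(400,300)),cv2.resize(im2,(400,300))])[:,:,::-1])
E
```

```text
t 14.6 pos [0.5324 0.0034 0.3268] w 0.0263 F [ 1.3 -0.1 -4.9] yaw -29.12
dp now axes [ 0.0828 -0.0023 -0.0012] dp after turn [ 0.0828 -0.0022 -0.0011] turn [ 0.08  0.04 -0.07]
```

View pics/w12.png

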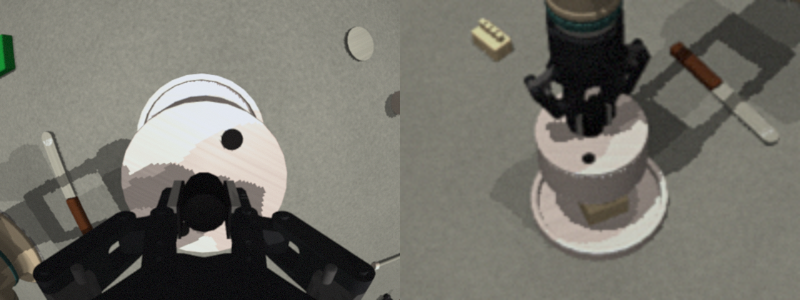

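>>> arm_command(
  targets=[
    {"dp": [0.006,-0.002,-0.001],"turn": [0,0,0],"grip": -0.8},
    {"dp": [0.012,0,0],"turn": [0,0,0],"grip": -0.8},
    {"dp": [0.014,0,0],"turn": [0,0,0],"grip": -0.8},
    {"dp": [0.014,0,0],"turn": [0,0,0],"grip": -0.8},
    {"dp": [0.012,0,0],"turn": [0,0,0],"grip": -0.8},
    {"dp": [0.01,0,0],"turn": [0,0,0],"grip": -0.8},
    {"dp": [0.005,0,0],"turn": [0,0,0],"grip": -0.8},
    {"dp": [0,0,0],"turn": [0,0,0],"grip": -0.8},
  ],
)

```text
clock: 15.5
position: [0.5305, 0.0057, 0.2529]
ee_rot: [-0.358, -0.609, -0.358, 0.61]
contact_force: [-0.1, 0.4, -4.4]
width: 0.026
```

>>> arm_command(
  targets=[
    {"dp": [0,0,0],"turn": [0,0,0],"grip": -0.8},
  ],
)

```text
clock: 15.6
position: [0.531, 0.0057, 0.254]
ee_rot: [0.358, 0.61, 0.358, -0.61]
contact_force: [-0.6, 0.0, -4.3]
width: 0.0259
```

```bash
python3 - <<'E'
from h import *
go(.531,.0055,.244,-29.2)
im=manip.get_image('wrist');im2=manip.get_image('scene')[120:270,160:360]
cv2.imwrite('pics/w13.png',np.hstack([cv2.resize(im,(400,300)),cv2.resize(im2,(400,300))])[:,:,::-1])
E
```

```text
t 15.6 pos [0.531  0.0057 0.254 ] w 0.0259 F [-0.6  0.  -4.3] yaw -29.15
dp now axes [0.01   0.0001 0.0002] dp after turn [0.01   0.0001 0.0002] turn [ 0.05 -0.01 -0.04]
```

View pics/w13.png

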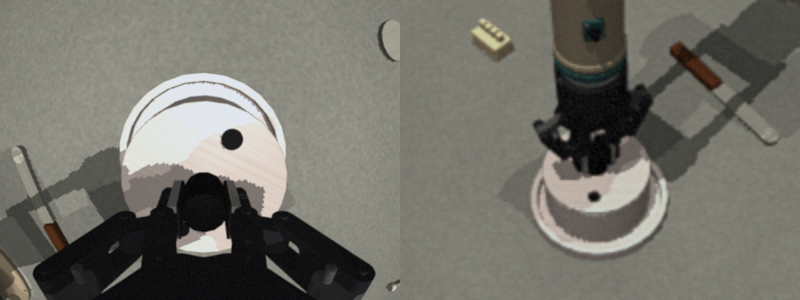

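The force is unchanged and the cover looks centred. I continue down.

>>> arm_command(
  targets=[
    {"dp": [0.003,0,0],"turn": [0,0,0],"grip": -0.8},
    {"dp": [0.002,0,0],"turn": [0,0,0],"grip": -0.8},
    {"dp": [0.001,0,0],"turn": [0,0,0],"grip": -0.8},
    {"dp": [0.001,0,0],"turn": [0,0,0],"grip": -0.8},
    {"dp": [0,0,0],"turn": [0,0,0],"grip": -0.8},
    {"dp": [0,0,0],"turn": [0,0,0],"grip": -0.8},
  ],
)

```text
clock: 16.3
position: [0.5308, 0.0057, 0.2468]
ee_rot: [0.358, 0.61, 0.358, -0.61]
contact_force: [-0.1, -0.3, -4.1]
width: 0.0265
```

>>> arm_command(
  targets=[
    {"dp": [0.001,0,0],"turn": [0,0,0],"grip": -0.8},
    {"dp": [0.001,0,0],"turn": [0,0,0],"grip": -0.8},
    {"dp": [0,0,0],"turn": [0,0,0],"grip": -0.8},
  ],
)

```text
clock: 16.6
position: [0.5307, 0.0058, 0.2446]
ee_rot: [-0.358, -0.61, -0.358, 0.61]
contact_force: [0.4, -0.2, -4.5]
width: 0.0261
```

>>> arm_command(
  targets=[
    {"dp": [0.001,0,0],"turn": [0,0,0],"grip": -0.8},
    {"dp": [0,0,0],"turn": [0,0,0],"grip": -0.8},
  ],
)

```text
clock: 16.8
position: [0.5308, 0.0057, 0.244]
ee_rot: [0.358, 0.61, 0.358, -0.61]
contact_force: [0.8, 0.2, -2.6]
width: 0.0266
```

>>> arm_command(
  targets=[
    {"dp": [0.001,0,0],"turn": [0,0,0],"grip": -0.8},
    {"dp": [0,0,0],"turn": [0,0,0],"grip": -0.8},
  ],
)

```text
clock: 17.0
position: [0.5308, 0.0057, 0.2439]
ee_rot: [0.358, 0.61, 0.358, -0.61]
contact_force: [-1.3, 0.3, 5.1]
width: 0.0263
```

Contact came at 0.244, exactly the floor level expected. I release and retreat.

>>> arm_command(
  targets=[
    {"dp": [0,0,0],"turn": [0,0,0],"grip": -0.2},
    {"dp": [0,0,0],"turn": [0,0,0],"grip": 0.2},
    {"dp": [0,0,0],"turn": [0,0,0],"grip": 0.5},
    {"dp": [0,0,0],"turn": [0,0,0],"grip": 0.5},
    {"dp": [-0.01,0,0],"turn": [0,0,0],"grip": 0.5},
    {"dp": [-0.03,0,0],"turn": [0,0,0],"grip": 0.5},
    {"dp": [-0.04,0,0],"turn": [0,0,0],"grip": 0.5},
    {"dp": [-0.03,0,0],"turn": [0,0,0],"grip": 0.5},
  ],
)

```text
clock: 17.8
position: [0.531, 0.0057, 0.3555]
ee_rot: [0.359, 0.61, 0.358, -0.609]
contact_force: [0.5, 0.5, 0.2]
width: 0.0639
```

>>> arm_command(
  targets=[
    {"dp": [0,0,0],"turn": [0,0,0],"grip": 0.5},
    {"dp": [0,0,0],"turn": [0,0,0],"grip": 0.5},
  ],
)

```text
clock: 18.0
position: [0.5307, 0.0058, 0.354]
ee_rot: [0.359, 0.61, 0.358, -0.609]
contact_force: [0.4, 0.3, -0.3]
width: 0.0643
```

```bash
python3 - <<'E'
from h import *
go(.531,.0055,.35,-29.2)
np.savez('c14wrist.npz',**manip.calibration('wrist'))
im=manip.get_image('wrist');cv2.imwrite('pics/p14wrist.png',im[:,:,::-1])
im2=manip.get_image('scene')[145:295,160:360]
cv2.imwrite('pics/s14.png',cv2.resize(im2,(600,450),interpolation=3)[:,:,::-1])
E
```

```text
t 18.0 pos [0.5307 0.0058 0.354 ] w 0.0643 F [ 0.4  0.3 -0.3] yaw -29.15
dp now axes [0.004  0.0004 0.0001] dp after turn [0.004  0.0004 0.0001] turn [ 0.05 -0.05 -0.12]
```

View pics/p14wrist.png

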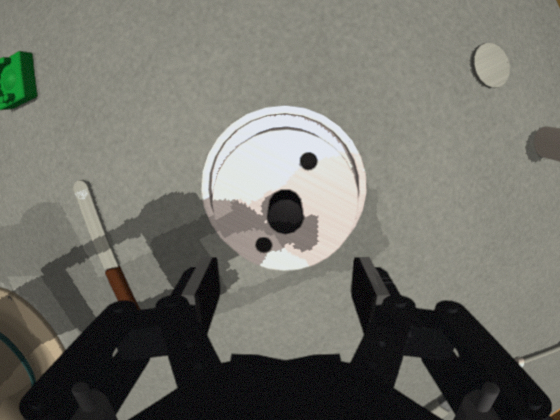

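View pics/s14.png

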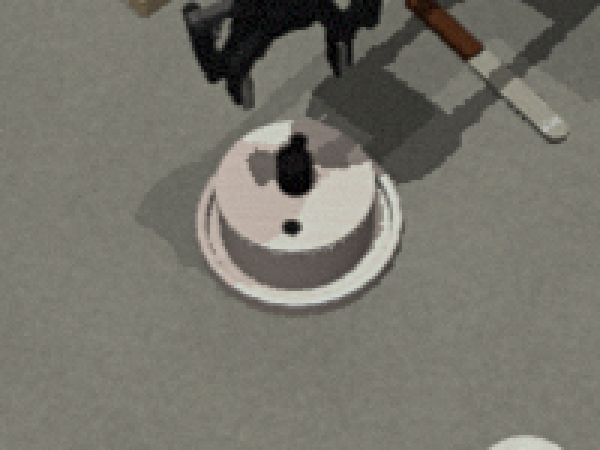

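The cover's top spans columns of about 210 to 359 and rows 128 to 271 and sits inside the tray rim. A final numeric check follows, and then I hand in.

```bash
python3 - <<'E'
from h import *
c=dict(np.load('c14wrist.npz'))
pts=np.array([bpw(c,p,.064)[:2] for p in [(211,197),(359,193),(285,128),(287,271)]])
from scipy.optimize import least_squares
f=least_squares(lambda p:np.hypot(*(pts-p[:2]).T)-p[2],[.53,0,.062]);print(f.x,f.fun.round(4))
print('offset',f.x[:2]-np.array([.5315,.0054]))
if np.hypot(*(f.x[:2]-np.array([.5315,.0054])))<.006 and abs(f.x[2]-.062)<.002: print('ok',manip.sign_off())
E
```

```text
[0.53257698 0.00436749 0.06266944] [-0. -0.  0.  0.]
offset [ 0.00107698 -0.00103251]
the job is handed in; nothing more can be done
ok None
```

The flask is made up and the job is handed in, at about 18 s of the 64 s allowed; no verdict was reported back.

- **Cast:** I stood the cream full-arch cast teeth up in the tray and let go of it, measured about 2 mm from the tray's centre.
- **Cover:** I lowered the wide cover over the cast by its knob. It touched down at a tool height of 0.244 m, 6 mm above where I picked it up, which matches the tray's floor thickness.
- **Last checks:**
  - The cover's centre measured about 1.5 mm from the tray's.
  - Its top circle fitted a 62.7 mm radius at the seated height, against 62 mm nominal.
  - It looked level in the last pictures.
  - The gripper was about 0.11 m clear above, with no contact force.
- **Small cover:** I never approached it.
- **Disagreement:** The cameras differed by up to about 5 mm on the tray's position. I used the wrist camera's fit of the rim, which gave a radius of 81 mm against 82 mm nominal.

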